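Tuck the acrylic box's flap shut

TASK

Close the clear acrylic box in the drawer: with the fingertips, fold its white springy flap down flat, then push it along by its orange ridge until its front edge is tucked right home beneath the blue lip, so that it stays shut by itself when you let go. Only push: do not lift or tip the box or shove it out of its place, and leave the bowl, the measuring spoons and the muddler undisturbed.

Things in the scene. Friction and masses are not known exactly. Their poses are not given: they have to be found in the camera images.
- tuckbox: Clear acrylic box holding steel chilling cubes, loose in the drawer on rubber feet, about 0.85 to 1.15 kg; 100 (its x) x 90 (its y) x 50 mm high to the rim. Origin: centre of its underside; z up, -x towards the side with the blue lip, +x towards the hinge side. It stands upright, turned by up to about 0.6 rad.
- flap (a joint): Angle of the white flap on its hinge (rad): 0 = lying flat over the box, pointing to the box's -x; 1.57 = standing upright; larger = leaning back past upright over the hinge side (stop at 2.2). Starts between 1.55 and 2.1. A light spring pushes it open from any angle below about 1.5: it needs 1 to 2 N to hold it flat and springs up if released untucked.
- carriage (a joint): How far the flap's hinge pin has slid along its slots towards the lip, i.e. to the box's -x (m): 0 at the start, 0.013 fully home. It stays where it is left and takes about 2 to 3 N to move.
- hinge (a point): Middle of the flap's hinge axis (axis parallel to the box's y), 53 mm above the box's underside; at the start 40 mm from the box's centre on its +x side. The flap is a plate 72 mm long from the hinge axis to its free edge, 78 mm wide, 3 mm thick, its mid-plane through the axis.
- flap_edge (a point): Middle of the flap's free edge (mid thickness), 72 mm from the hinge axis. With the flap flat and the pin at 0, it lies 3 mm short of the lip.
- ridge (a point): Top middle of the orange push ridge on the flap's outer face (the upper face when flat): ridge 5 mm thick along the flap, 56 mm wide, 6 mm tall, centred 54 mm from the hinge axis. The flap between hinge and ridge is bare: press there, against the ridge's hinge-side face.
- lip (a point): Middle of the free edge of the blue retaining lip, at its underside: 57 mm above the box's underside, 35 mm from the box's centre on its -x side. The lip is 3 mm thick, 90 mm wide and reaches 12 mm back from here to its upstand; it leaves 2.5 mm above the flat flap.
- drawer: Birch plywood drawer fixed on the worktop, 440 x 400 mm, origin at the centre of its underside, floor 10 mm thick, walls 60 mm high, front (-x) 75 mm; a row of four silver canisters is fixed along its +y side, 79 mm high.
- bowl: Green pinch bowl, 76 mm across, 36 mm high; origin at the centre of its underside. Leave alone.
- spoons: Ring of three steel measuring spoons lying flat, about 145 mm long, 52 mm wide, 7 mm high; origin under its middle, on the drawer floor. Leave alone.
- muddler: Beech muddler lying on its flat side, 170 mm along its x, 28 mm thick; origin under its middle. Leave alone.
Not all that is in view belongs to the job. There is more than one size of the tuckbox; the one meant has the size given above.

How it is judged:
By the outcome, as a careful person would: the job done as asked, in the order asked, and still so for the second after the job is handed in, with the robot touching nothing.
It also fails if it takes over 38 s, if anything falls off the work surface, if the arm or the gripper's body presses on something with over 40 N, if the wrist force passes 120 N, or if a joint passes its speed limit or range.

ROBOT

A 7-joint arm with a two-finger parallel gripper is mounted at the origin on the work surface. World frame = base frame: x ahead of the robot, y to its left, z up, the work surface at z = 0. Lengths are in m, angles in rad, forces in N, time in s.
With the tool pointing down it reaches from about 0.425 to 0.95 m from the base axis. Payload 4.7 kg.
Tool frame: the origin (TCP) lies between the finger pads; the fingertips stand 25 mm ahead of it and the grasp point (between the pads) lies 6 mm ahead of it; z points along the fingers, y is the line along which they close (so a half turn about z gives the same grasp; the last joint's range is limited). The gripper opens to 85 mm and grips with 20 to 120 N. Pads are 22 mm wide; open, the fingers measure 114 mm over their backs; the gripper's body (76 mm by 85 mm) begins 54 mm behind the grasp point. The pads swing forward as they close: fully open they stand 13 mm farther back than shut.
Start: joints at [1.271, 0.469, -0.049, 1.532, 0.024, 1.141, -0.082], TCP at [0.181, -0.65, 0.256] pointing down, gripper open.
Joint ranges: [-2.59, 2.59], [-0.33, 1.99], [-1.39, 1.29], [0.1, 2.45], [-1.04, 4.18], [0.21, 1.99], [-2.66, 2.66]. Speed limits (rad/s): [2.57, 2.57, 3.14, 3.14, 3.14, 3.14, 3.14].

INTERFACE

Orientations are given as a 3x3 rotation matrix whose columns are the frame's x, y, z axes.
In Python, from rig import * gives the robot as it stands. Calls block until the motion is done:
- movep(position, orientation): joint-space move of the TCP to a pose.
- move_l(position, attitude=None, feed=0.15, until_force=None): straight line of the TCP; attitude=None keeps the orientation; feed is the mean speed in m/s. With until_force (N) it stops when the force on the tool has changed by that much, and returns True; else False.
- move_joints(angles): joint-space move.
- command_gripper(opening, newtons=None): finger opening in m; newtons is the grip in N (None keeps the last); returns when the fingers have stopped.
- sleep(seconds).
- inverse_kinematics(position, orientation): joint angles nearest the present ones, or None.
- sense(): the state.
- camera(name): name is "side" or "top" or "wrist"; returns (picture, depth): 400x640x3 uint8, red, green, blue; 400x640 float32, m along the optical axis (not along the pixel's ray), 0 where there is no reading.
- camera_params(name): a dict with "K" (3x3 intrinsics, pixels), "position" and "rotation" of the camera in the world; the wrist camera has in their place "tool_from_camera" (4x4, takes a point from camera to tool coordinates, whose origin is the TCP and whose axes are the flange's). Camera axes: x right, y down, z forward; pixel columns grow to the right and rows downward; lengths in m; the calibration is good to about 2 mm. A picture is of the moment at which its call begins: read the wrist's pose just before it. camera_params takes no time and is no camera call.
A pose or a line that the arm cannot do raises Unreachable and nothing moves.
- finish_job(): hands the job in; it is judged then, once.
The state is a dict: "time_s": time; "joint_pos": joint angles; "qd": joint speeds; "joint_efforts": joint torques, N m; "position": TCP position; "tcp_rot": TCP orientation; "wrist_force": force on the tool from outside, world axes, zero at the start; "ft_torque": the same for the moment, N m; "finger_gap": finger opening in m; "gripper_force": force on a finger pad.
Only numpy, scipy, OpenCV 4.12 (cv2) and the standard library are available. Lean on these libraries where they do the work, as an engineer would, in place of code of your own. Each camera call takes 0.05 s, during which the arm holds its last target. There are 200 camera calls.

## Working session

There is one attempt and no reset: what is moved stays moved. The work goes in short steps, each a Python script; the robot and the scene stay as the last script left them, time stands still between calls to the robot, and variables do not carry over. Pictures are saved under pics/ and viewed, at most 13 in all, crops included, and the job is handed in when it is done.

```bash
ls; mkdir -p pics
python3 - <<'E'
from rig import *
import cv2,numpy as np
for n in("top","side"):
    p,d=camera(n); cv2.imwrite(f"pics/{n}0.png",p[:,:,::-1]); np.savez(f"{n}0.npz",p=p,d=d)
    c=camera_params(n); print(n,c)
print(sense()["time_s"])
E
```

```text
pics
top {'K': array([[370.55108406,   0.        , 324.32693444],
       [  0.        , 370.55108406, 207.08996692],
       [  0.        ,   0.        ,   1.        ]]), 'position': array([ 0.46405983, -0.15887856,  0.77037534]), 'rotation': array([[ 0.01564532, -0.99726809,  0.07219132],
       [-0.99986372, -0.01598478, -0.00412678],
       [ 0.00526947, -0.07211692, -0.99738226]])}
side {'K': array([[399.76154959,   0.        , 321.35005019],
       [  0.        , 399.76154959, 196.03849065],
       [  0.        ,   0.        ,   1.        ]]), 'position': array([0.27283046, 0.37879156, 0.65512578]), 'rotation': array([[-0.90371677, -0.30825327,  0.29711264],
       [-0.42799769,  0.63316643, -0.64491725],
       [ 0.0106761 , -0.70998606, -0.7041348 ]])}
0.1
```

View pics/top0.png

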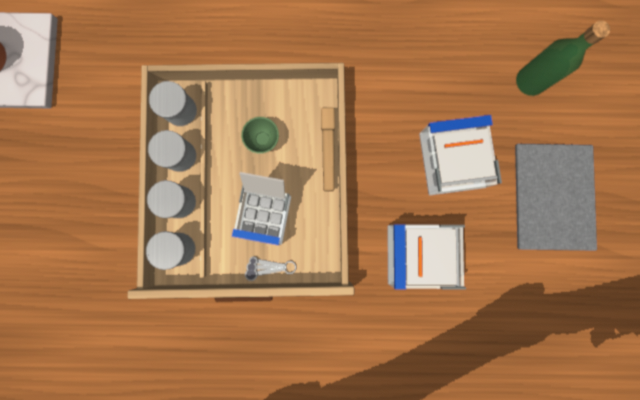

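View pics/side0.png

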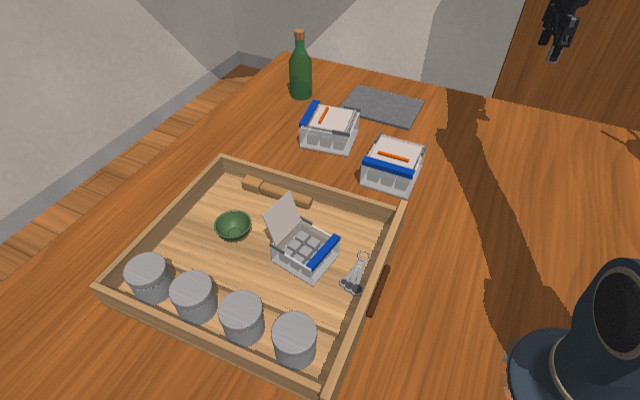

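Candidates in the top view are the open box in the drawer at (262,212), the closed box at (462,155) and the closed box at (428,256). Only the one in the drawer is open with its flap up, so it fits the description. I'll measure all three and check the crop.

```bash
cat > h.py <<'E'
import numpy as np,cv2
def cast(c,uv,z):
    uv=np.atleast_2d(uv).astype(float)
    r=np.c_[uv,np.ones(len(uv))]@np.linalg.inv(c["K"]).T@c["rotation"].T
    o=c["position"]; return o+r*((z-o[2])/r[:,2])[:,None]
def cloud(c,d):
    v,u=np.indices(d.shape); r=np.stack([u,v,np.ones_like(u)],-1)@np.linalg.inv(c["K"]).T
    return (r*d[...,None])@c["rotation"].T+c["position"]
E
python3 - <<'E'
from rig import camera_params
from h import *
for n in("top","side"):
    f=np.load(n+"0.npz");p,d=f["p"],f["d"];c=camera_params(n)
    hsv=cv2.cvtColor(p,cv2.COLOR_RGB2HSV); P=cloud(c,d)
    m=cv2.inRange(hsv,(108,130,60),(128,255,255))
    k,l,s,_=cv2.connectedComponentsWithStats(m)
    for i in range(1,k):
        if s[i,4]<60: continue
        q=P[l==i]; q=q[q[:,2]>.0]; zt=np.percentile(q[:,2],90)
        v,u=np.where(l==i)
        W=cast(c,np.c_[u,v],zt if zt>.085 else .070)
        sel=np.abs(P[l==i][:,2]-zt)<.006
        W=W[sel]
        (cx,cy),(w,h),a=cv2.minAreaRect((W[:,:2]*1000).astype(np.float32))
        print(n,s[i],"z10-90",np.percentile(q[:,2],[10,50,90]).round(4),"c",round(cx,1),round(cy,1),"wh",round(w,1),round(h,1),"a",round(a,1))
    if n=="top":
        w=(P[...,2]>.078)&(np.abs(P[...,0]-.54)<.07)&(np.abs(P[...,1]+.03)<.07)
        q=P[w]; print("flap pts",len(q),q.min(0),q.max(0)); print("floor",np.median(P[120:150,215:235,2]))
        mu=q.mean(0);ev,V=np.linalg.eigh(np.cov((q-mu).T));print(mu,V[:,0],V[:,1],np.sqrt(ev))
a=cv2.imread("pics/top0.png")[150:280,210:340]; b=cv2.imread("pics/side0.png")[180:300,240:370]
cv2.imwrite("pics/crop0.png",np.hstack([cv2.resize(a,(390,390),interpolation=2),cv2.resize(b,(390,390),interpolation=2)]))
E
```

```text
top [429 116  63  16 566] z10-90 [0.0778 0.0793 0.0807] c 680.0 -421.3 wh 18.9 119.8 a 8.5
top [394 225  12  64 690] z10-90 [0.0774 0.0792 0.0808] c 424.3 -304.3 wh 117.7 20.1 a 1.5
top [233 230  46  14 314] z10-90 [0.0683 0.0699 0.0714] c 457.4 -33.1 wh 87.2 12.7 a 80.6
flap pts 652 [ 0.53560345 -0.08888074  0.07833785] [ 0.56919869 -0.01051471  0.1330714 ]
floor 0.009758402598050608
[ 0.5521203  -0.049941    0.10833136] [ 0.92423381 -0.15671137 -0.34818588] [ 0.33934504 -0.08089771  0.93717688] [0.0007075  0.01747338 0.02262007]
side [299 100  21  27 195] z10-90 [0.0772 0.0785 0.0798] c 683.5 -426.7 wh 20.0 125.5 a 9.1
side [362 156  53  23 484] z10-90 [0.0712 0.0778 0.0796] c 427.3 -308.8 wh 118.7 27.7 a 0.5
side [306 234  34  37 372] z10-90 [0.0669 0.069  0.0706] c 455.4 -30.2 wh 91.8 17.0 a 80.3
```

View pics/crop0.png

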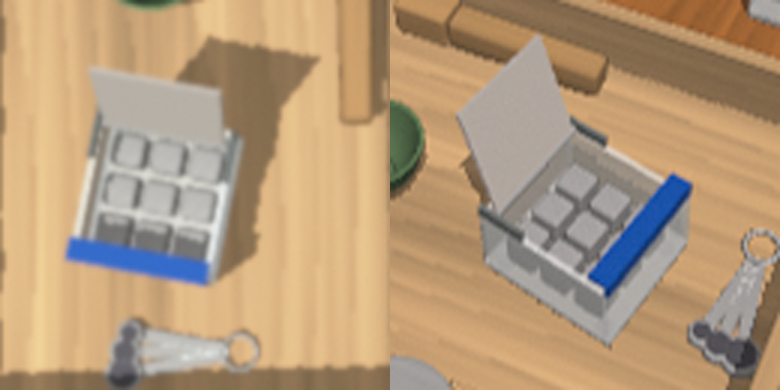

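The crop shows the open box in the drawer with 9 cubes. Its blue lip is at the lower edge (top view 256,237) and the flap leans back at the upper edge. Its lip measures about 89 mm, against about 118 mm for the two others, so the drawer box is the one meant. The lip and flap fits agree on centre (0.498, -0.039), yaw -9.6° and flap about 1.93 rad.

```bash
cat >> h.py <<'E'
from rig import *
C=np.array([.4978,-.039]); a=np.deg2rad(-9.6); ex=np.array([np.cos(a),np.sin(a)]); ey=np.array([-ex[1],ex[0]])
def R(s): 
    x=s*np.r_[ex,0]; z=np.array([0,0,-1.]); return np.c_[x,np.cross(z,x),z]
def pos(bx,zt):  # leading (-x) bottom edge of closed fingertips at box x bx, world height zt
    return np.r_[C+ex*(bx+.011),zt+.025]
def st(tag):
    s=sense(); f=s["wrist_force"]; p=s["position"]; b=(p[:2]-C)@ex-.011
    print(tag,"t%.2f edge x %.4f y %.4f tip z %.4f"%(s["time_s"],b,(p[:2]-C)@ey,p[2]-.025),"F",np.round([f[:2]@ex,f[:2]@ey,f[2]],2))
E
python3 - <<'E'
from h import *
s=sense(); q0=s["joint_pos"]
best=None
for k in(1,-1):
    q=inverse_kinematics(pos(.09,.112),R(k)); print(k,None if q is None else np.round(q,2))
    if q is not None and (best is None or np.abs(q-q0).max()<best[0]): best=(np.abs(q-q0).max(),k)
k=best[1]; open("k","w").write(str(k))
command_gripper(0.0,20)
movep(pos(.09,.20),R(k)); st("above")
move_l(pos(.09,.108),feed=.15); st("down")
p,d=camera("side"); cv2.imwrite("pics/s1.png",cv2.resize(p[150:330,200:440,::-1],(720,540)))
E
```

```text
1 [ 0.28  0.5  -0.35  1.82  0.22  0.86 -1.91]
-1 [ 0.58  0.6  -0.77  1.8   0.51  0.95  0.99]
above t3.44 edge x 0.0902 y -0.0014 tip z 0.1998 F [ 0.37 -0.29 -0.05]
down t4.21 edge x 0.0906 y 0.0003 tip z 0.1087 F [-0.18  0.34  0.5 ]
```

View pics/s1.png

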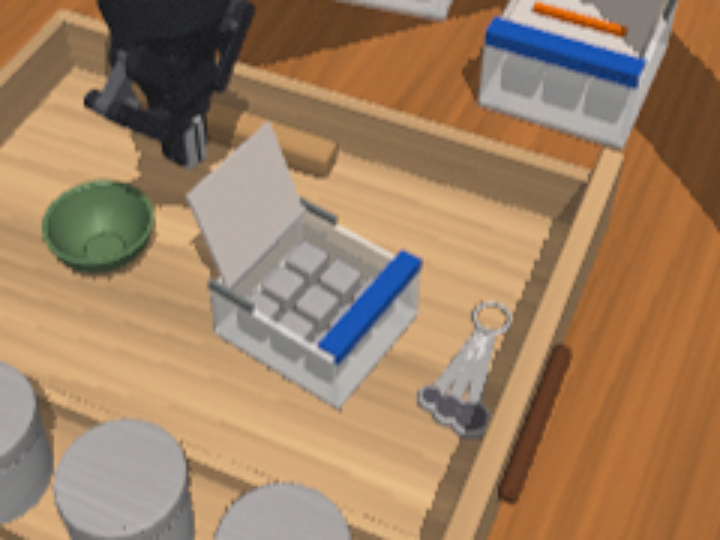

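The closed fingertips at (190,150) stand behind the flap and clear of the bowl. Next I fold the flap along its arc.

Run:
```python
from h import *
r=.046; H=(.040,.063)
def arc(deg,e=0):
    t=np.deg2rad(deg); return pos(H[0]-r*np.cos(t)+.0015*np.sin(t),H[1]+r*np.sin(t)+.0015*np.cos(t)+e)
move_l(arc(85),feed=.12); st(85)
for g in(70,58,46,35,25,16,8):
    move_l(arc(g),feed=.08); st(g)
move_l(arc(0,.002),feed=.04); st(0)
p,d=camera("side"); cv2.imwrite("pics/s2.png",cv2.resize(p[150:330,200:440,::-1],(720,540)))
```

```text
85 t4.85 edge x 0.0383 y -0.0002 tip z 0.1096 F [-0.08 -0.42 -0.34]
70 t5.15 edge x 0.0258 y 0.0000 tip z 0.1066 F [ 0.69  0.62 -0.86]
58 t5.42 edge x 0.0167 y 0.0000 tip z 0.1026 F [0.3  0.27 0.09]
46 t5.68 edge x 0.0089 y 0.0001 tip z 0.0970 F [ 0.58  0.22 -0.31]
35 t5.94 edge x 0.0029 y -0.0000 tip z 0.0904 F [ 1.23  0.06 -0.27]
25 t6.19 edge x -0.0017 y -0.0002 tip z 0.0835 F [ 0.25 -0.38  0.14]
16 t6.44 edge x -0.0043 y -0.0001 tip z 0.0767 F [-0.46  0.56  1.14]
8 t6.69 edge x -0.0057 y -0.0001 tip z 0.0705 F [0.54 0.21 1.04]
0 t6.95 edge x -0.0061 y 0.0000 tip z 0.0663 F [0.09 0.08 1.68]
```

View pics/s2.png

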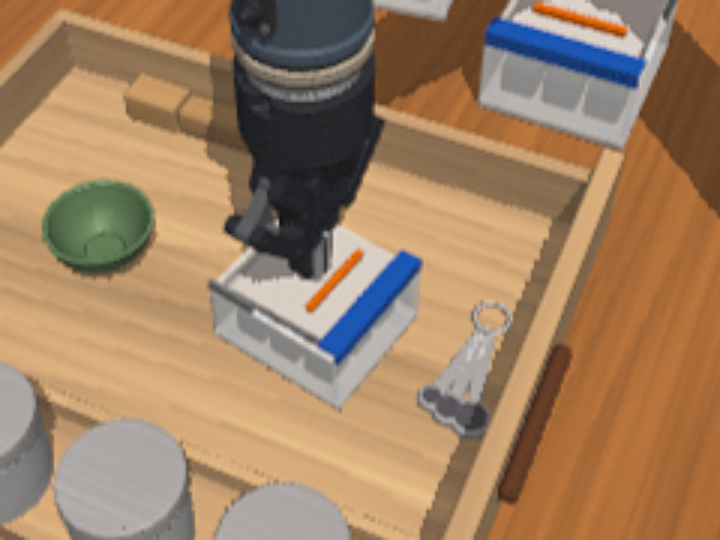

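The flap is nearly flat, with the fingertips at (318,270) behind the orange ridge and the box unmoved. Now I press it flat and slide it home.

Run:
```python
from h import *
p=sense()["position"]
print(move_l(p-[0,0,.004],feed=.01,until_force=4)); st("press")
z=sense()["position"][2]-.025
for bx in(-.011,-.014,-.017,-.020):
    hit=move_l(pos(bx,z),feed=.025,until_force=9); st(hit)
    if hit: break
else:
    hit=move_l(pos(-.029,z),feed=.012,until_force=8); st(("home",hit))
p,d=camera("side"); cv2.imwrite("pics/s3.png",cv2.resize(p[150:330,200:440,::-1],(720,540)))
```

```text
True
press t7.33 edge x -0.0062 y 0.0000 tip z 0.0643 F [-0.33 -0.52  6.11]
False t7.66 edge x -0.0111 y 0.0001 tip z 0.0644 F [-0.35 -0.03  3.89]
False t7.92 edge x -0.0138 y 0.0001 tip z 0.0644 F [1.37 1.32 2.48]
False t8.19 edge x -0.0171 y 0.0002 tip z 0.0644 F [1.58 2.06 2.91]
False t8.46 edge x -0.0203 y 0.0001 tip z 0.0644 F [1.01 0.46 4.05]
('home', False) t9.36 edge x -0.0278 y -0.0001 tip z 0.0645 F [ 5.3  -0.06  0.35]
```

View pics/s3.png

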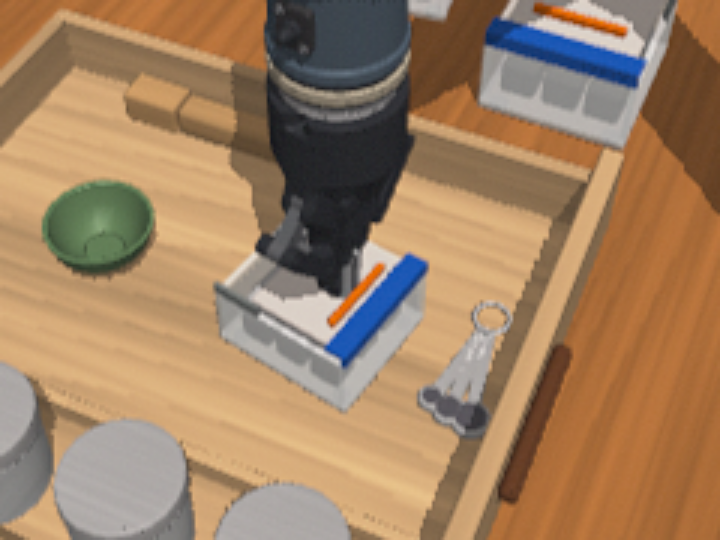

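The flap edge is under the lip, and the whole box seems to have crept a couple of mm (lip end 420→426). I'll lift straight off and measure.

Run:
```python
from h import *
p=sense()["position"]
move_l(p+[0,0,.06],feed=.15); q=p+[0,0,.12]; q[:2]+=ex*.14; move_l(q,feed=.25); st("up")
def meas(n,p,d):
    c=camera_params(n); hsv=cv2.cvtColor(p,cv2.COLOR_RGB2HSV); P=cloud(c,d)
    reg=(np.abs(P[...,0]-.5)<.08)&(np.abs(P[...,1]+.04)<.08)
    for col,lo,hi,z in(("blue",(108,130,60),(128,255,255),.070),("orange",(5,150,120),(16,255,255),.0705)):
        m=(cv2.inRange(hsv,lo,hi)>0)&reg&(P[...,2]>.06); v,u=np.where(m)
        if len(u)<8: print(n,col,len(u)); continue
        W=cast(c,np.c_[u,v],z)[:,:2]; (a_,b_),wh,an=cv2.minAreaRect((W*1000).astype(np.float32))
        k=np.array([a_,b_])/1000-C; print(n,col,len(u),"box x %.4f y %.4f"%(k@ex,k@ey),np.round(wh,1),round(an,1),"z",np.median(P[m][:,2]).round(4))
for n in("top","side"):
    f=np.load(n+"0.npz"); meas(n,f["p"],f["d"])
    p,d=camera(n); np.savez(n+"4.npz",p=p,d=d); meas(n,p,d); cv2.imwrite(f"pics/{n}4.png",p[...,::-1])
a=cv2.imread("pics/top4.png")[150:280,210:340]; b=cv2.imread("pics/side4.png")[180:300,240:370]
cv2.imwrite("pics/crop4.png",np.hstack([cv2.resize(a,(390,390),interpolation=2),cv2.resize(b,(390,390),interpolation=2)]))
```

```text
up t10.72 edge x 0.1104 y 0.0000 tip z 0.1827 F [-0.09 -0.76 -0.14]
top blue 310 box x -0.0408 y -0.0009 [87.2 12.7] 80.6 z 0.0699
top orange 0
top blue 0
top orange 0
side blue 365 box x -0.0434 y 0.0016 [91.8 17.4] 80.4 z 0.0691
side orange 0
side blue 380 box x -0.0492 y 0.0017 [92.3 17.9] 80.3 z 0.0691
side orange 74 box x -0.0318 y -0.0008 [56.   5.6] 80.7 z 0.0713
```

View pics/crop4.png

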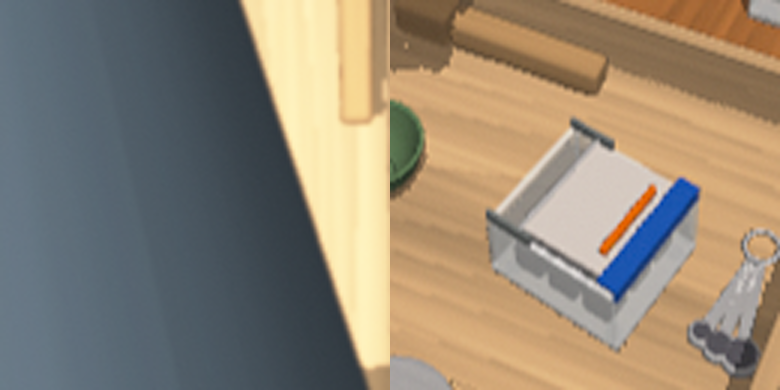

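Flap is shut and holds by itself: ridge at (628,218) in the crop, about 8.5 mm from the lip edge (8 is fully home). The box crept about 6 mm towards -x. I'll take a close wrist view to measure how far home the flap is.

Run:
```python
from h import *
c=camera_params("wrist"); T=c["tool_from_camera"]; print(np.round(T,3))
k=int(open("k").read())
# centre camera view on ridge: project ridge for current attitude, move so that camera axis passes there
Rt=sense()["tcp_rot"]; tgt=np.r_[C+ex*(-.034),.07]
ax=Rt@T[:3,2]; off=Rt@T[:3,3]; h=.20
cam=tgt-ax*(h/abs(ax[2])); p=cam-off; print("tcp",p,"tip",p[2]-.025)
if p[2]-.025<.11: p+= -ax*(.11+.025-p[2])/abs(ax[2])
move_l(p,feed=.25); st("view")
s=sense(); img,d=camera("wrist")
W=np.eye(4);W[:3,:3]=s["tcp_rot"];W[:3,3]=s["position"];W=W@T
cc=dict(K=c["K"],position=W[:3,3],rotation=W[:3,:3])
np.savez("w5.npz",p=img,d=d,K=c["K"],W=W)
cv2.imwrite("pics/w5.png",img[...,::-1])
hsv=cv2.cvtColor(img,cv2.COLOR_RGB2HSV)
for col,lo,hi,z in(("blue",(108,130,60),(128,255,255),.070),("orange",(5,150,120),(16,255,255),.0705)):
    v,u=np.where(cv2.inRange(hsv,lo,hi)); B=cast(cc,np.c_[u,v],z)[:,:2]-C
    x,y=B@ex,B@ey; o=(np.abs(x)<.07)&(np.abs(y+.0)<.06); x,y=x[o],y[o]
    for lo_ in(-.02,-.01,0,.01):
        m=(y>lo_)&(y<lo_+.01)
        if m.any(): print(col,lo_,m.sum(),"x %.4f..%.4f"%tuple(np.percentile(x[m],[1,99])))
```

```text
[[ 0.001 -0.956 -0.294  0.076]
 [ 1.     0.001  0.    -0.001]
 [-0.    -0.294  0.956 -0.117]
 [ 0.     0.     0.     1.   ]]
tcp [ 0.47877406 -0.03478629  0.1530099 ] tip 0.1280098969581177
view t11.58 edge x -0.0290 y 0.0009 tip z 0.1288 F [ 0.43 -0.89  0.49]
blue -0.02 347 x -0.0560..-0.0414
blue -0.01 368 x -0.0561..-0.0414
blue 0 345 x -0.0561..-0.0414
blue 0.01 348 x -0.0561..-0.0414
orange -0.02 119 x -0.0346..-0.0297
orange -0.01 120 x -0.0346..-0.0298
orange 0 119 x -0.0346..-0.0298
orange 0.01 114 x -0.0347..-0.0298
```

View pics/w5.png

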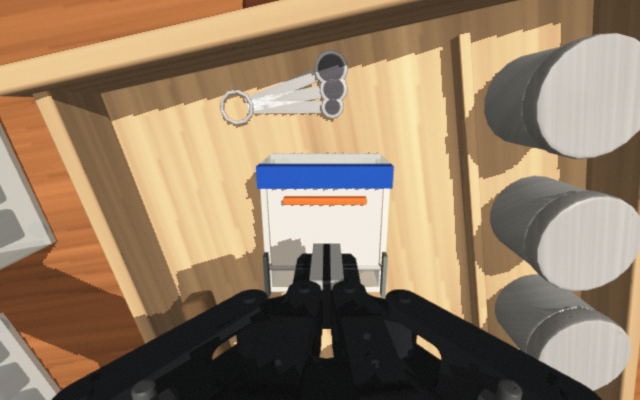

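Lip free edge at (325,188) and ridge at (324,201) are 11.65 mm apart to the ridge's hinge face. Fully home would be 10.5, so the flap is about 1 mm short and the box has crept about 6 mm. I'll straddle lip and ridge with the fingers: nudge the box back by its upstand, then push the ridge against the upstand so the box doesn't slide.

```bash
cat >> h.py <<'E'
def R2(s):
    y=s*np.r_[ex,0]; z=np.array([0,0,-1.]); return np.c_[np.cross(y,z),y,z]
def pc(bx,zt): return np.r_[C+ex*bx,zt+.025]   # TCP centred at box x
E
python3 - <<'E'
from h import *
q0=np.array(sense()["joint_pos"]); o=[]
for k in(1,-1):
    q=inverse_kinematics(pc(-.042,.12),R2(k))
    if q is not None: o.append((np.abs(q-q0).max(),k)); 
print(o); k=min(o)[1]
movep(pc(-.042,.12),R2(k)); command_gripper(.036,20); st("over"); print(sense()["finger_gap"])
move_l(pc(-.042,.074),feed=.12)
hit=move_l(pc(-.042,.057),feed=.015,until_force=2.5); st(("touch",hit))
p=sense()["position"]; move_l(p+[0,0,.0015],feed=.03); z=sense()["position"][2]-.025
hit=move_l(pc(-.0325,z),feed=.015,until_force=20); st(("back",hit))
p,d=camera("side"); cv2.imwrite("pics/s6.png",cv2.resize(p[150:330,200:440,::-1],(720,540)))
E
```

```text
[(np.float64(1.3896578394835217), 1), (np.float64(1.313163335623089), -1)]
over t13.26 edge x -0.0530 y 0.0000 tip z 0.1200 F [0.48 0.5  0.31]
0.03568293178594727
('touch', True) t14.54 edge x -0.0530 y 0.0000 tip z 0.0631 F [-0.58 -0.28  5.06]
('back', False) t15.57 edge x -0.0467 y -0.0001 tip z 0.0640 F [-8.16  0.04  7.63]
```

View pics/s6.png

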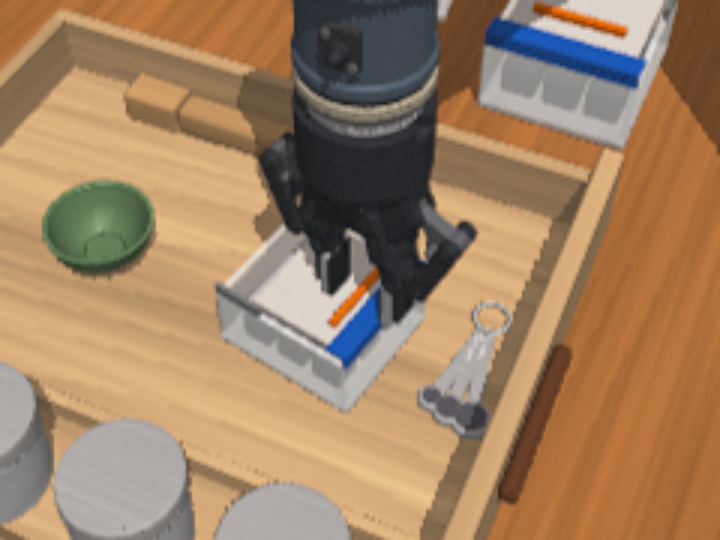

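Fingers straddle the lip (front finger at (395,305)). The box has moved back about 3 mm, but 7.6 N downward is adding friction, so I'll raise slightly and continue.

Run:
```python
from h import *
p=sense()["position"]; move_l(p+[0,0,.0015],feed=.03); st("raise")
z=sense()["position"][2]-.025
hit=move_l(pc(-.0325,z),feed=.015,until_force=15); st(("back",hit))
p=sense()["position"]; 
move_l(pc(-.0372,z),feed=.03); st("centre")
command_gripper(.0245,20); s=sense(); print(s["finger_gap"],s["gripper_force"]); st("squeeze")
sleep(.2); print(sense()["finger_gap"],sense()["gripper_force"])
p,d=camera("side"); cv2.imwrite("pics/s7.png",cv2.resize(p[150:330,200:440,::-1],(720,540)))
```

```text
raise t15.88 edge x -0.0469 y 0.0000 tip z 0.0654 F [-1.08 -0.37  2.48]
('back', False) t16.25 edge x -0.0456 y -0.0001 tip z 0.0651 F [-7.18  0.53  6.45]
centre t16.56 edge x -0.0475 y -0.0001 tip z 0.0656 F [ 0.13  0.04 -0.18]
0.02493803969794614 16.215709559619427
squeeze t16.82 edge x -0.0495 y -0.0001 tip z 0.0654 F [-4.95 -0.72  5.58]
0.024814261761772833 16.215368304401636
```

View pics/s7.png

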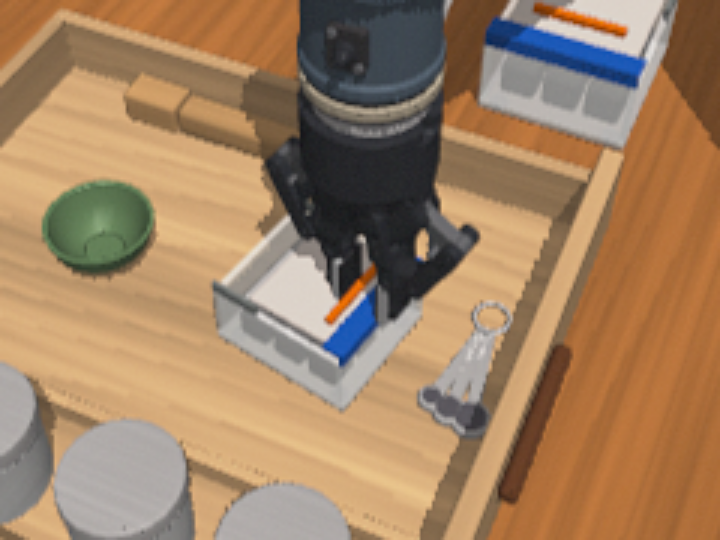

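The squeeze stopped at 24.8 mm with 16 N, so the flap is at its stop. The box corner at (215,288) is back near its original (212,285). Next I release and measure.

Run:
```python
from h import *
command_gripper(.036,20); p=sense()["position"]; move_l(p+[0,0,.08],feed=.2); st("up")
k=int(open("k").read()); c=camera_params("wrist"); T=c["tool_from_camera"]; command_gripper(0.0,20)
movep(pos(-.0290,.1288),R(k)); sleep(.2)
s=sense(); img,d=camera("wrist")
W=np.eye(4);W[:3,:3]=s["tcp_rot"];W[:3,3]=s["position"];W=W@T
cc=dict(K=c["K"],position=W[:3,3],rotation=W[:3,:3]); hsv=cv2.cvtColor(img,cv2.COLOR_RGB2HSV)
for col,lo,hi,z in(("blue",(108,130,60),(128,255,255),.070),("orange",(5,150,120),(16,255,255),.0705)):
    v,u=np.where(cv2.inRange(hsv,lo,hi)); B=cast(cc,np.c_[u,v],z)[:,:2]-C
    x,y=B@ex,B@ey
    for lo_ in(-.02,0,.01):
        m=(y>lo_)&(y<lo_+.01)&(abs(x)<.07); print(col,lo_,"x %.4f..%.4f"%tuple(np.percentile(x[m],[1,99])))
p=sense()["position"]; q=p+[0,0,.08]; q[:2]+=ex*.1; move_l(q,feed=.25); st("away")
p,d=camera("side"); b=cv2.resize(p[180:300,240:370,::-1],(390,390),interpolation=2)
cv2.imwrite("pics/end.png",np.hstack([b,cv2.resize(img[130:310,230:410,::-1],(390,390),interpolation=2)]))
```

```text
up t17.89 edge x -0.0478 y -0.0007 tip z 0.1449 F [-0.18 -0.17 -0.51]
blue -0.02 x -0.0533..-0.0385
blue 0 x -0.0540..-0.0385
blue 0.01 x -0.0540..-0.0385
orange -0.02 x -0.0324..-0.0267
orange 0 x -0.0324..-0.0268
orange 0.01 x -0.0324..-0.0269
away t20.44 edge x 0.0696 y -0.0001 tip z 0.2076 F [0.32 0.17 0.03]
```

View pics/end.png

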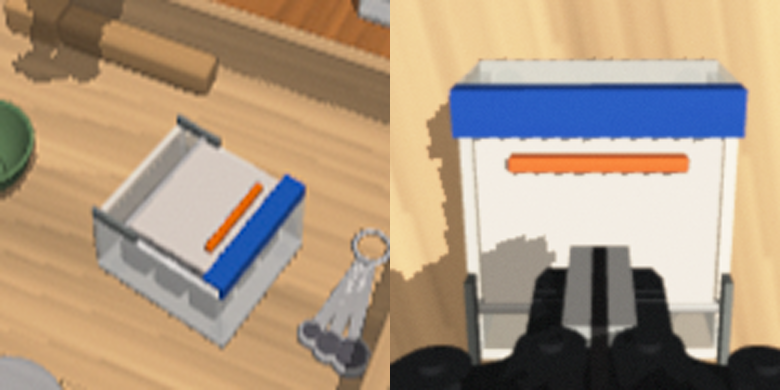

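The ridge-to-lip spacing is unchanged after the 16 N squeeze, so the flap is against its stop. It stays shut by itself. The box stands about 3.5 mm from where it began, upright, and the spoons, bowl and muddler are undisturbed. Handing in.

```bash
python3 -c "
from rig import *
print(finish_job())"
```

```text
the job is handed in; nothing more can be done
None
```

The job is handed in (verdict not shown): the flap is folded flat, pushed to its stop under the blue lip and staying shut by itself, but pushing slid the box about 6 mm, so I nudged it back to within about 3.5 mm of its place and then squeezed ridge and lip between the fingers at 16 N to check the flap was home.

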